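Plug the measuring cartridge into the analyser's reader dock with its ejector levers

ROBOT

A 6-joint arm with a two-finger parallel gripper is mounted at the origin on the work surface. World frame = base frame: x ahead of the robot, y to its left, z up, the work surface at z = 0. Lengths are in mm, angles in rad, forces in N, time in s.
With the tool pointing down it reaches from about 425 to 950 mm from the base axis. Payload 3.5 kg.
Tool frame: the origin (TCP) lies midway between the tips of the shut fingers; the grasp point (between the pads) lies ctrl.pinch_z behind it (ctrl.pinch_z is the distance from the TCP to the grasp point, in mm); z points along the fingers, y is the line along which they close (so a half turn about z gives the same grasp; the last joint's range is limited). The gripper opens to 85 mm and grips with 20 to 120 N. Pads are 22 mm wide; open, the fingers measure 114 mm over their backs; the gripper's body (76 mm by 85 mm) begins 54 mm behind the grasp point. The pads swing forward as they close: fully open they stand 13 mm farther back than shut.
Start: joints at [1.13, 0.286, 1.577, -0, 1.279, -0.15], TCP at [193.498, 646.656, 231.325] pointing down, gripper open.
Joint ranges: [-2.77, 2.77], [-0.9, 2.22], [0.21, 2.48], [-1.53, 4.67], [0.24, 2.81], [-2.84, 2.84]. Speed limits (rad/s): [2.79, 2.79, 3.14, 3.14, 3.14, 3.14].

INTERFACE

Orientations are given as a unit quaternion [x, y, z, w].
In Python, from cell import get_state, eyes, ctrl gives the robot as it stands.
- The arm moves only by the tool send_rows, never from a script. Its argument "targets" is a list of rows, each a list of 3 entries, a list of its own where there are three numbers: the shift along the tool's x, y, z in mm, then the turn, a rotation vector about the tool's x, y, z in degrees, then the opening, from -1 (shut) to 1 (fully open). A call has 1 to 10 rows; each row is the pose to reach, as a shift and turn from the pose commanded when the call began, along the tool's axes at that moment; what a row does not reach only later rows make up. A row lasts 1/10 s, in which the tool goes at most 50 mm and 8.59 degrees, less where a joint would pass 70% of its speed; a pose out of reach is approached as far as the arm can. A call with a gripper value outside its range is refused whole. The fingers move at their own pace and stop on an object; "squeeze" is the grip in N (left out, the last holds). Time passes only in rows, so rows that repeat a pose let the fingers close. It gives the time, the measured TCP pose, the force, the opening and the grip force at its end, in the units of the state.
- get_state(): the state, without advancing time (a new reading comes with each control period).
- eyes.capture(name): name is "side" or "top"; returns the picture (480x640x3 uint8, red, green, blue); there is no depth.
- eyes.camera_info(name): a dict with "K" (3x3 intrinsics, pixels), "k1" (the pictures are not rectified: a ray, as slopes to the right and down, at radius r is drawn at 1 + k1 r^2 times it, then the intrinsics apply), "extrinsics" (4x4, takes a point from world to camera coordinates). Camera axes: x right, y up, looking along -z (the intrinsics and any distortion apply to the point x, -y, -z); pixel columns grow to the right and rows downward; lengths in mm; the calibration is good to about 2 mm. A picture is of the moment at which its call begins. camera_info takes no time and is no camera call.
- ctrl.close_job(): hands the job in; it is judged then, once.
The state is a dict: "clock": time; "joints": joint angles; "qvel": joint speeds; "joint_torque": joint torques, N m; "tcp_pos": TCP position; "tool_rot": TCP orientation; "force": force on the tool from outside, world axes, zero at the start; "moment": the same for the moment, N m; "gripper_width": opening from 0.0 (shut) to 1.0 (fully open); "gripper_force": force on a finger pad.
Only numpy, scipy, OpenCV 4.12 (cv2) and the standard library are available. Lean on these libraries where they do the work, as an engineer would, in place of code of your own. Each camera call takes 0.05 s, during which the arm holds its last target. There are 200 camera calls.

TASK

Take the measuring cartridge from its stand, set it upright into the slot of the reader dock without forcing it, and let go so that it stands loose on the sprung contacts. Then swing the dock's two ejector levers inward, one after the other, fully home against their stops, so that the levers and not your hand press the cartridge down into its seat. Be gentle: forcing the levers past their stops or pressing hard on the cartridge breaks them, and leave the other things on the bench where they are.

Things in the scene. Friction and masses are not known exactly. Their poses are not given: they have to be found in the camera images.
- cartridge: Loose grey cartridge, 0.18-0.35 kg, an upside-down T: foot 20 mm thick (its x) x 100 long (y) x 36 high, on it, centred, a 20 x 70 mm upper part reaching 95 mm above the underside. The foot's end steps are the shoulders the levers press. Same after a half turn. Origin: centre of underside, z up. Grip it across the 20 mm, on the upper part, from above.
- stand: Fixed grey block 75 x 140 x 18 mm with a loose pocket 24 x 104 mm, 12 mm deep (floor 6 mm above its underside), where the cartridge stands upright at the start, its y along the stand's y (within 0.03 rad and 1 mm). Origin: centre of its underside on the bench.
- dock: Fixed reader dock: white base 100 x 200 x 20 mm, on it a grey block 60 x 114 mm, top 52 mm above the bench, with an upright slot for the cartridge's foot. Origin: centre of underside, on the bench; its y runs along the slot, left lever at +y, right at -y. Set in loosely, the cartridge stands on two sprung contact plates, underside 31 mm above this origin; fully seated, about 26 mm.
- slot (a point): Centre of the slot's mouth, 52 mm above the bench on the dock's axis. The slot is 21.5 mm (dock x) by 102.5 mm (dock y), its edge chamfered by 2 mm; the loosely set cartridge reaches 21 mm into it.
- lever_left (a joint): Angle (rad) of the steel lever at the dock's +y end. 0 = home on a hard stop; grows as the handle swings out (dock +y) to 1.05; starts 0.83-0.95. The handles are bent by use: at home they stand up to 0.12 rad off upright, so feel for the stop. The inward nose is clear of the slot above 0.8; then it presses the shoulder 5 mm down. Friction holds it: 6-13 N at the roller move it. Keep the push below 25 N.
- lever_right (a joint): The same for the mirror-image lever at the dock's -y end: 0 = home on its own hard stop, growing as the handle swings outward (dock -y).
- tip_left (a point): Centre of the free-turning cross roller (12 mm in diameter, 28 mm long along dock x) that ends the left lever's handle, a bar 14 x 8 mm; 80 mm from the pivot axis. About 142 mm above the bench when home. It can be pushed inward from its outer side.
- tip_right (a point): The same on the right lever.
- pivot_left (a point): Middle of the left lever's pivot axis, which runs along dock x; at dock y +72 mm, 62 mm above the bench.
- pivot_right (a point): The same for the right lever, at dock y -72 mm.
- contact_left (a joint): How far (m) the sprung contact plate under the cartridge's end at dock +y is pressed down: 0 at rest, about 0.005 with the cartridge seated, 0.0065 at most. Each plate starts to give at 5 N and pushes back with 12 N when seated.
- contact_right (a joint): The same for the plate at the dock's -y end.
- rack_blue: Bystander, loose: blue tube rack 66 x 176 x 60 mm, full of red-capped tubes (96 mm high in all). Leave it where it is. Origin: centre of its underside.
- rack_white: Bystander, loose: white tube rack 66 x 132 x 60 mm with some blue-capped tubes. Leave it where it is. Origin: centre of its underside.
- bottle: Bystander, loose: white bottle with blue cap, 48 mm wide, 110 mm high. Leave it where it is. Origin: centre of its underside.
- jar: Bystander, loose: amber jar with white cap, 56 mm wide, 60 mm high. Leave it where it is. Origin: centre of its underside.
- cup: Bystander, loose: clear cup, 70 mm wide, 80 mm high. Leave it where it is. Origin: centre of its underside.
- pen: Bystander, loose: black marker pen lying down, 120 mm long, 12 mm thick. Leave it where it is. Origin: centre of its underside.
There are look-alikes about, which are no part of the job. What is shaped like the cartridge but purple is not meant. Leave any orange look-alike of the dock alone.

How it is judged:
By the outcome, as a careful person would: the job done as asked, in the order asked, and still so for the second after the job is handed in, with the robot touching nothing.
It also fails if it takes over 72 s, if anything falls off the work surface, if the arm or the gripper's body presses on something with over 40 N, if the wrist force passes 120 N, or if a joint passes its speed limit or range.

## Working session

There is one attempt and no reset: what is moved stays moved. The work goes in short steps, Python scripts to look and compute and a tool call to move; the robot and the scene stay as the last step left them, time stands still between calls to the robot, and variables do not carry over. Pictures are saved under pics/ and viewed, at most 10 in all, crops included, and the job is handed in when it is done.

Besides the shell and the picture viewer there is one more tool, called after ">>>" as name(argument=value, ...), one argument or row to a line, values as JSON. send_rows: Moves the arm, as the interface text tells. Its arguments: {"type":"object","properties":{"targets":{"type":"array"},"squeeze":{"type":"number"}},"required":["targets"]}

```bash
ls; mkdir -p pics; python3 - <<'E'
from cell import get_state, eyes, ctrl
import cv2
print(get_state(), ctrl.pinch_z)
for n in("side","top"):
    print(n,eyes.camera_info(n)); cv2.imwrite(f"pics/{n}0.png",eyes.capture(n)[:,:,::-1])
E
```

```text
pics
{'clock': 0.0, 'joints': array([ 1.12997980e+00,  2.87169772e-01,  1.57820166e+00, -2.66830817e-05,
        1.27858735e+00, -1.50003591e-01]), 'qvel': array([-1.67387637e-03, -2.68194532e-04, -5.18763908e-05,  5.73561083e-04,
       -1.37761817e-03,  2.19648407e-03]), 'joint_torque': array([-3.88968547e-04, -4.05980659e+01, -2.92627412e+01, -1.18944104e-04,
        5.53507707e-03,  2.31837141e-06]), 'tcp_pos': array([193.23651263, 646.05480002, 229.93108697]), 'tool_rot': array([ 1.44890703e-01,  9.89446959e-01, -1.13553659e-03, -3.32210200e-04]), 'force': array([ 0.06453416,  0.29272646, -0.58824769]), 'moment': array([-0.02873747, -0.00238162,  0.02248104]), 'gripper_force': 0.0, 'gripper_width': 0.9955725419040693} 18.700000000000003
side {'K': array([[555.58670515,   0.        , 311.61177643],
       [  0.        , 555.58670515, 239.76527233],
       [  0.        ,   0.        ,   1.        ]]), 'k1': -0.0482558808195861, 'extrinsics': array([[ 9.09682195e-01, -4.15271291e-01,  5.29699980e-03,
        -4.75889631e+02],
       [ 1.99534608e-01,  4.48210014e-01,  8.71374617e-01,
        -2.19860337e+02],
       [-3.64231031e-01, -7.91617040e-01,  4.90589664e-01,
        -1.34929539e+03],
       [ 0.00000000e+00,  0.00000000e+00,  0.00000000e+00,
         1.00000000e+00]])}
top {'K': array([[445.81392621,   0.        , 323.8051145 ],
       [  0.        , 445.81392621, 239.0114983 ],
       [  0.        ,   0.        ,   1.        ]]), 'k1': -0.08616532053206888, 'extrinsics': array([[ 6.94278942e-04, -9.99799799e-01,  1.99969816e-02,
        -1.10944577e+01],
       [ 9.87216548e-01,  3.87245125e-03,  1.59337663e-01,
        -5.61055150e+02],
       [-1.59383201e-01,  1.96307264e-02,  9.87021595e-01,
        -1.10808310e+03],
       [ 0.00000000e+00,  0.00000000e+00,  0.00000000e+00,
         1.00000000e+00]])}
```

View pics/top0.png

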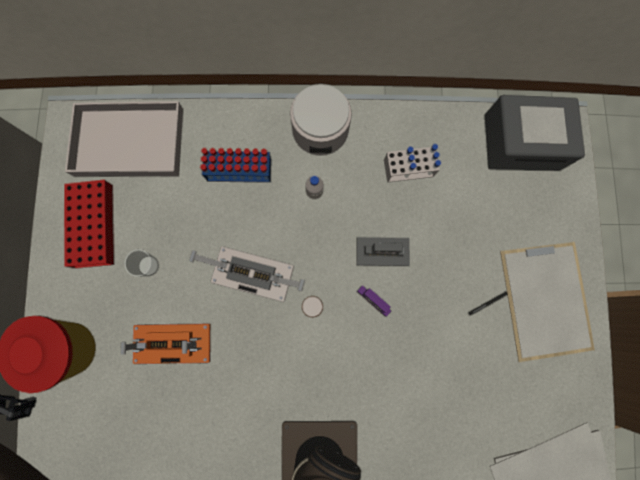

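View pics/side0.png

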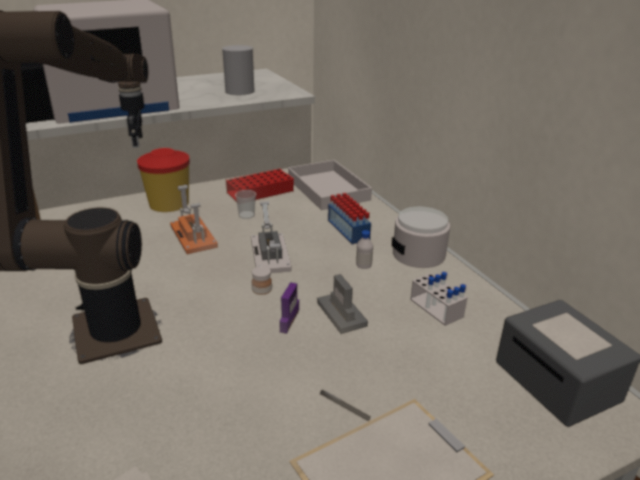

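The top view shows the stand with the cartridge at about (383,251) and the dock at (253,273). The left lever tip is at about (194,257) and the right one at (301,284). The jar is at (312,306), close to the right lever. The purple and orange look-alikes are at (375,300) and (172,345). Next I'll zoom in on the dock and stand.

```bash
cat > h.py <<'E'
import numpy as np, cv2
from scipy.optimize import least_squares
from scipy.spatial.transform import Rotation as R
from cell import get_state, eyes, ctrl
def proj(n,P):
    c=eyes.camera_info(n);E=c["extrinsics"];P=np.atleast_2d(P)@E[:3,:3].T+E[:3,3]
    s=np.c_[P[:,0],-P[:,1]]/-P[:,2:3]; s=s*(1+c["k1"]*(s**2).sum(1,keepdims=True))
    return s@c["K"][:2,:2].T+c["K"][:2,2]
def back(n,uv,z):
    "world point on the pixel's ray at height z"
    return np.r_[least_squares(lambda p:(proj(n,[*p,z])-uv)[0],[500,0],x_scale=100).x,z]
def crop(n,name,x0,y0,w,h,f,im=None):
    im=eyes.capture(n) if im is None else im
    c=cv2.resize(im[y0:y0+h,x0:x0+w,::-1],None,fx=f,fy=f,interpolation=cv2.INTER_CUBIC)
    c=cv2.convertScaleAbs(c,alpha=1.3)
    for i in range(0,w,10):
        cv2.line(c,(i*f,0),(i*f,6 if i%50 else 14),(0,255,255),1)
        if i%20==0: cv2.putText(c,str(x0+i),(i*f,24),0,.35,(0,0,255),1)
    for i in range(0,h,10):
        cv2.line(c,(0,i*f),(6,i*f),(0,255,255),1)
        if i%20==0: cv2.putText(c,str(y0+i),(8,i*f+4),0,.35,(0,0,255),1)
    cv2.imwrite(f"pics/{name}.png",c)
E
python3 - <<'E'
from h import *
im=eyes.capture("top"); 
a=cv2.imread("pics/top0.png")[:,:,::-1]
crop("top","a",184,232,130,75,6,a); crop("top","b",350,230,66,42,6,a)
A=cv2.imread("pics/a.png");B=cv2.imread("pics/b.png")[:140]
B=cv2.imread("pics/b.png")
print(A.shape,B.shape)
o=np.zeros((450,780,3),np.uint8);o[:]=A;cv2.imwrite("pics/a1.png",o)
s=cv2.imread("pics/side0.png")[:,:,::-1]
crop("side","c",310,265,65,70,6,s);C=cv2.imread("pics/c.png")
o=np.zeros((420,800,3),np.uint8);o[:252,:396]=B;o[:,400:790]=C;cv2.imwrite("pics/bc.png",o)
E
```

```text
(450, 780, 3) (252, 396, 3)
```

View pics/a1.png

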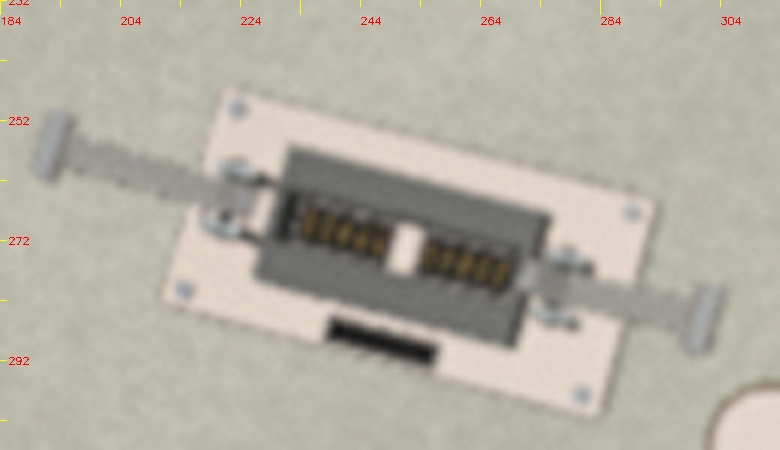

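View pics/bc.png

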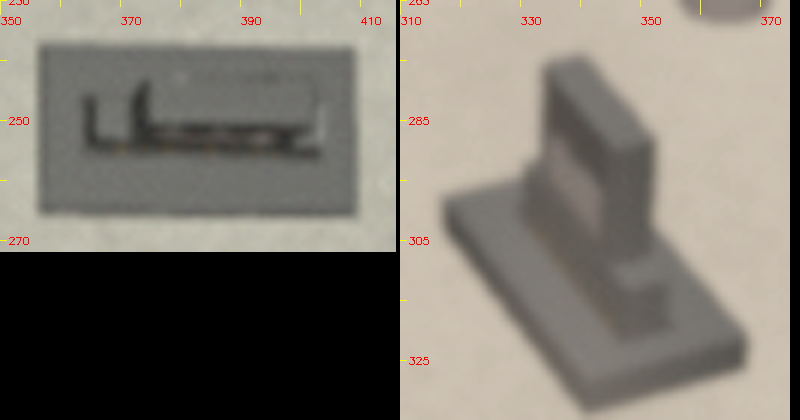

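The first crop gives the dock block's top corners at crop pixels (290,147), (550,213), (514,347) and (256,277). The second gives the stand's top corners at (39,46) to (357,215), and the cartridge's top face in the side view. I'll fit poses to these.

```bash
cat >> h.py <<'E'
def uncrop(p,x0,y0,f=6): return (np.array(p,float)+.5)/f-.5+[x0,y0]
def box(w,l,z): return np.array([[w/2,l/2,z],[w/2,-l/2,z],[-w/2,-l/2,z],[-w/2,l/2,z]])
def place(p,P): c,s=np.cos(p[2]),np.sin(p[2]); return P@np.array([[c,-s,0],[s,c,0],[0,0,1]]).T+[p[0],p[1],0]
def fit(obs,p0):
    r=least_squares(lambda p:np.concatenate([(proj(n,place(p,P))-uv).ravel() for n,P,uv in obs]),p0,x_scale=[100,100,1])
    return r.x,np.round(r.fun,1)
E
python3 - <<'E'
from h import *
a=lambda *p:uncrop(p,184,232); b=lambda *p:uncrop(p,350,230); c=lambda *p:uncrop(np.array(p)-[400,0],310,265)
# corner order +x+y, +x-y, -x-y, -x+y ; picture top=+x, left=+y
print("dock blk",*fit([("top",box(60,114,52),a((290,147),(550,213),(514,347),(256,277)))],[480,100,-.2]))
print("dock base",*fit([("top",box(100,200,20),a((230,90),(656,203),(600,415),(165,300)))],[480,100,-.2]))
print("stand top",*fit([("top",box(75,140,18),b((39,46),(355,46),(357,215),(40,215)))],[500,-100,0]))
print("cart top",*fit([("top",box(20,70,101),b((150,80),(318,80),(318,125),(150,125)))],[500,-100,0]))
# side: order +x+y(far-left) ...
print("cart side",*fit([("side",box(20,70,101),c((585,57),(655,137),(612,152),(543,68)))],[500,-100,0]))
d,_=fit([("top",box(60,114,52),a((290,147),(550,213),(514,347),(256,277)))],[480,100,-.2])
for n,s,uv in(("L",1,a((53,146))[0]),("R",-1,a((703,318))[0])):
    r=least_squares(lambda q:(proj("top",place(d,np.array([[q[1],s*(72+80*np.sin(q[0])),62+80*np.cos(q[0])]])))-uv)[0],[.9,0],x_scale=[1,10])
    print(n,r.x,place(d,np.array([[0,s*(72+80*np.sin(r.x[0])),62+80*np.cos(r.x[0])]])))
print("jar",back("top",[312,306],60))
E
```

```text
dock blk [ 4.73019550e+02  1.76146174e+02 -2.47691690e-01] [ 0.4 -0.5  0.1 -0.4 -0.1  0.2 -0.4  0.6]
dock base [ 4.73381559e+02  1.76544455e+02 -2.53893810e-01] [-0.9 -1.1  1.3 -0.7  0.5  1.2 -0.9  0.6]
stand top [ 5.33185587e+02 -1.66146942e+02 -3.82104713e-04] [ 0.  -0.1 -0.3  0.2  0.1  0.   0.2 -0.1]
cart top [ 5.33583205e+02 -1.68460080e+02  1.36734196e-03] [-0.2 -0.3 -0.  -0.2  0.2  0.3 -0.   0.2]
cart side [ 5.28410421e+02 -1.69577775e+02 -4.56852082e-02] [-0.  -0.5  0.4  0.9 -0.   0.2 -0.4 -0.7]
L [1.04650037 1.11023962] [[507.65036594 313.08935646 102.04829262]]
R [ 0.88216547 -0.81065568] [[440.22375444  46.45934618 112.83845116]]
jar [389.19111027  19.84490214  60.        ]
```

```bash
cat >> h.py <<'E'
def go(x,y,z,yaw):
    "shift and turn (tool axes) from the measured pose to TCP x,y,z, pointing down, tool y at angle yaw in world"
    s=get_state();M=R.from_quat(s["tool_rot"]).as_matrix()
    c,n=np.cos(yaw),np.sin(yaw);T=np.array([[-n,c,0],[c,n,0],[0,0,-1]]).T
    if (T[:,1]@M[:,1])<0: T[:,:2]*=-1
    print(x,y,z,"shift",np.round(M.T@(np.array([x,y,z])-s["tcp_pos"]),1),"turn",np.round(R.from_matrix(M.T@T).as_rotvec(degrees=True),1))
E
python3 - <<'E'
from h import *
go(450,350,230,.5);go(532,-168,220,0)
E
```

```text
450 350 230 shift [-330.9 -210.2    0.5] turn [-0.1  0.  44.7]
532 -168 220 shift [-557.9 -682.9   11.3] turn [-0.1  0.1 73.3]
```

>>> send_rows(
  targets=[
    [[-330, -210, 0], [0, 0, 44.7], 1],
    [[-330, -210, 0], [0, 0, 44.7], 1],
    [[-330, -210, 0], [0, 0, 44.7], 1],
    [[-330, -210, 0], [0, 0, 44.7], 1],
    [[-330, -210, 0], [0, 0, 44.7], 1],
    [[-330, -210, 0], [0, 0, 44.7], 1],
    [[-330, -210, 0], [0, 0, 44.7], 1],
    [[-558, -683, 10], [0, 0, 73.3], 1],
    [[-558, -683, 10], [0, 0, 73.3], 1],
    [[-558, -683, 10], [0, 0, 73.3], 1],
  ],
)

```text
clock: 1.15
tcp_pos: [451.9, 232.9, 228.3]
tool_rot: [0.691, 0.722, -0.0, -0.0]
force: [0.7, -0.1, 1.0]
gripper_width: 1.001
gripper_force: 0.0
```

```bash
python3 -c "
from h import *
print(get_state()['tcp_pos']);go(532,-168,150,0)"
```

```text
[451.86813966 232.91588592 228.28432358]
532 -168 150 shift [-404.    62.5   78.3] turn [-0.   0.   2.5]
```

>>> send_rows(
  targets=[
    [[-380, 62, 70], [0, 0, 2.5], 1],
    [[-380, 62, 70], [0, 0, 2.5], 1],
    [[-380, 62, 70], [0, 0, 2.5], 1],
    [[-380, 62, 70], [0, 0, 2.5], 1],
    [[-380, 62, 70], [0, 0, 2.5], 1],
    [[-380, 62, 70], [0, 0, 2.5], 1],
    [[-380, 62, 70], [0, 0, 2.5], 1],
    [[-380, 62, 70], [0, 0, 2.5], 1],
    [[-380, 62, 70], [0, 0, 2.5], 1],
    [[-380, 62, 70], [0, 0, 2.5], 1],
  ],
)

```text
clock: 2.15
tcp_pos: [532.3, -142.0, 158.0]
tool_rot: [0.706, 0.709, -0.0, -0.001]
force: [-0.1, 0.2, -0.0]
gripper_width: 1.0
gripper_force: 0.0
```

```bash
python3 -c "
from h import *
print(get_state()['tcp_pos']);go(532,-168,130,0)
crop('side','d',290,190,130,140,4)"
```

```text
[ 532.26510079 -142.0265932   157.95716405]
532 -168 130 shift [-26.   -0.3  27.9] turn [-0.1 -0.1  0.2]
```

View pics/d.png

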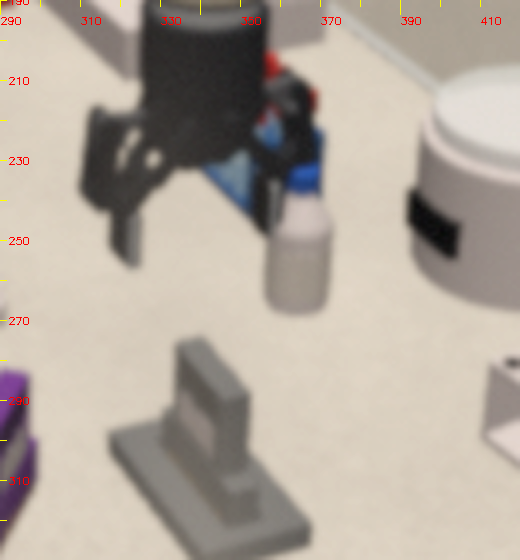

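The side view shows the open fingers above the cartridge, with its top at about (345,282), straddling its thin side. I'll go down and grip.

>>> send_rows(
  targets=[
    [[-26, 0, 28], [0, 0, 0.2], 0.6],
    [[-26, 0, 28], [0, 0, 0.2], 0.6],
    [[-26, 0, 60], [0, 0, 0.2], 0.6],
    [[-26, 0, 96], [0, 0, 0.2], 0.6],
    [[-26, 0, 96], [0, 0, 0.2], 0.2],
    [[-26, 0, 96], [0, 0, 0.2], 0],
    [[-26, 0, 96], [0, 0, 0.2], -0.2],
    [[-26, 0, 96], [0, 0, 0.2], -0.4],
    [[-26, 0, 96], [0, 0, 0.2], -0.5],
    [[-26, 0, 96], [0, 0, 0.2], -0.6],
  ],
  squeeze=25,
)

```text
clock: 3.2
tcp_pos: [533.5, -167.9, 64.5]
tool_rot: [0.706, 0.708, 0.0, 0.001]
force: [-2.9, 1.9, 6.0]
gripper_width: 0.228
gripper_force: 25.0
```

>>> send_rows(
  targets=[
    [[0, 0, 0], [0, 0, 0], -0.8],
    [[0, 0, 0], [0, 0, 0], -1],
    [[0, 0, 0], [0, 0, 0], -1],
    [[0, 0, 0], [0, 0, 0], -1],
  ],
  squeeze=30,
)

```text
clock: 3.6
tcp_pos: [533.5, -167.9, 64.5]
tool_rot: [0.706, 0.708, 0.0, 0.001]
force: [-2.6, 1.6, 6.7]
gripper_width: 0.233
gripper_force: 29.4
```

>>> send_rows(
  targets=[
    [[0, 0, -10], [0, 0, 0], -1],
    [[0, 0, -25], [0, 0, 0], -1],
    [[0, 0, -60], [0, 0, 0], -1],
    [[0, 0, -100], [0, 0, 0], -1],
    [[0, 0, -136], [0, 0, 0], -1],
    [[0, 0, -136], [0, 0, 0], -1],
    [[0, 0, -136], [0, 0, 0], -1],
  ],
)

```text
clock: 4.3
tcp_pos: [533.2, -167.7, 199.9]
tool_rot: [0.706, 0.708, 0.0, 0.001]
force: [-0.3, 0.4, -3.5]
gripper_width: 0.231
gripper_force: 29.9
```

```bash
python3 -c "
from h import *
s=get_state();print(s['tcp_pos'],s['force'],s['moment']);go(473,176,200,-.25)"
```

```text
[ 533.15174712 -167.69557464  199.86905671] [-0.31828272  0.4140792  -3.51344596] [ 0.01835992 -0.01263597 -0.06688096]
473 176 200 shift [343.9 -59.2  -0.6] turn [ 0.1  0.  14.5]
```

>>> send_rows(
  targets=[
    [[25, -4, 0], [0, 0, 1.5], -1],
    [[65, -11, 0], [0, 0, 3], -1],
    [[105, -18, 0], [0, 0, 4.5], -1],
    [[145, -25, 0], [0, 0, 6], -1],
    [[185, -32, 0], [0, 0, 8], -1],
    [[225, -39, 0], [0, 0, 10], -1],
    [[265, -46, 0], [0, 0, 12], -1],
    [[305, -52, 0], [0, 0, 13.5], -1],
    [[332, -57, 0], [0, 0, 14.5], -1],
    [[344, -59, 0], [0, 0, 14.5], -1],
  ],
)

```text
clock: 5.3
tcp_pos: [470.5, 178.2, 195.9]
tool_rot: [0.789, 0.614, -0.002, -0.001]
force: [0.4, -1.4, -2.9]
gripper_width: 0.228
gripper_force: 29.9
```

>>> send_rows(
  targets=[
    [[0, 0, 30], [0, 0, 0], -1],
    [[0, 0, 60], [0, 0, 0], -1],
    [[0, 0, 66], [0, 0, 0], -1],
    [[0, 0, 66], [0, 0, 0], -1],
    [[0, 0, 66], [0, 0, 0], -1],
  ],
)

```text
clock: 5.8
tcp_pos: [473.7, 176.0, 133.4]
tool_rot: [0.79, 0.613, 0.0, 0.0]
force: [0.2, 0.1, -2.5]
gripper_width: 0.23
gripper_force: 30.0
```

```bash
python3 -c "
from h import *
s=get_state();print(s['tcp_pos'],s['force'],s['moment']);go(473,176,200,-.25)
a=eyes.capture('top');crop('top','e1',184,222,136,80,5,a)
b=eyes.capture('side');crop('side','e2',230,190,80,92,6,b)
cv2.imwrite('pics/top1.png',a[:,:,::-1]);cv2.imwrite('pics/side1.png',b[:,:,::-1])
A=cv2.imread('pics/e1.png');B=cv2.imread('pics/e2.png')
"
```

```text
[473.66013151 175.96990147 133.38762891] [ 0.21826595  0.10499633 -2.46265233] [ 0.03325095 -0.0168142  -0.00135919]
473 176 200 shift [ -0.1  -0.6 -66.6] turn [ 0.1 -0.  -0.1]
```

View pics/e2.png

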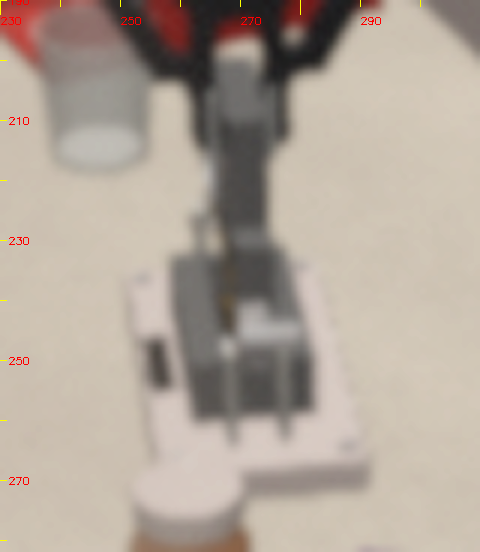

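The side view looks along the slot with the cartridge above it (foot at about (270,228), block front at about (272,258)). I'll overlay model wireframes on both views to check alignment.

```bash
cat >> h.py <<'E'
def wire(n,name,x0,y0,w,h,f,dock,cart,cz,im):
    c=cv2.resize(im[y0:y0+h,x0:x0+w],None,fx=f,fy=f,interpolation=cv2.INTER_CUBIC);c=cv2.convertScaleAbs(c,alpha=1.5)
    def dr(p,b,col):
        q=((proj(n,place(p,b))-[x0,y0]+.5)*f-.5)
        cv2.polylines(c,[np.round(q*8).astype(int).reshape(-1,1,2)],True,col,1,cv2.LINE_AA,3)
    dr(dock,box(60,114,52),(0,0,255));dr(dock,box(60,114,20),(0,0,255));dr(dock,box(100,200,20),(0,0,255));dr(dock,box(21.5,102.5,52),(0,255,255))
    dr(cart,box(20,100,cz),(0,255,0));dr(cart,box(20,100,cz+36),(0,255,0));dr(cart,box(20,70,cz+95),(255,0,0));dr(cart,box(20,70,cz+36),(255,0,0))
    cv2.imwrite(f"pics/{name}.png",c)
E
python3 - <<'E'
from h import *
d=[473,176,-.25];c=[473.7,176,-.25]
wire("side","w1",235,195,66,80,7,d,c,75,cv2.imread("pics/side1.png"))
wire("top","w2",210,238,90,66,4,d,c,75,cv2.imread("pics/top1.png"))
A=cv2.imread("pics/w1.png");B=cv2.imread("pics/w2.png")[:, :338]
o=np.zeros((560,800,3),np.uint8);o[:A.shape[0],:A.shape[1]]=A;o[:B.shape[0],462:462+B.shape[1]]=B;cv2.imwrite("pics/w.png",o)
E
```

```text
(no output)
```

View pics/w.png

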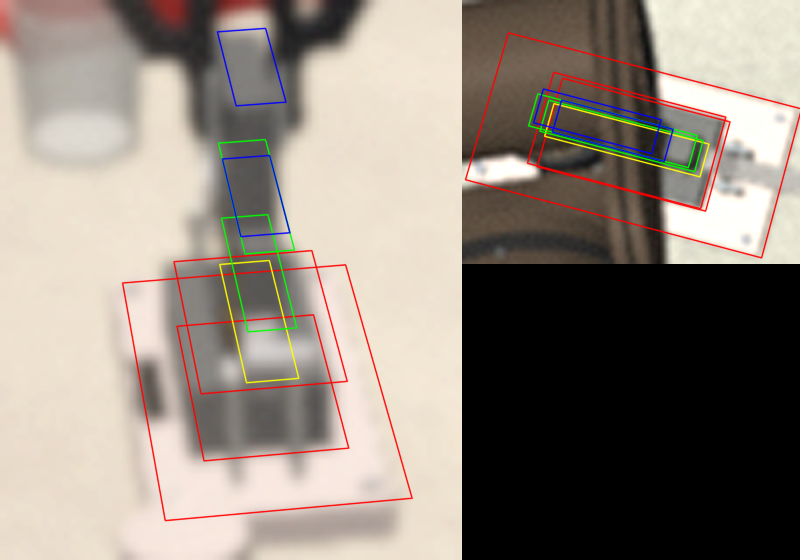

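```bash
cat >> h.py <<'E'
def edge(n,im,p,A,B,axis=0,r=5):
    "offset (px along axis) of the strongest gradient from the projected model edge A-B"
    g=cv2.cvtColor(im,cv2.COLOR_BGR2GRAY).astype(np.float32)
    q=proj(n,place(p,np.linspace(A,B,25)));du=np.arange(-r,r+.01,.1)
    pr=[cv2.remap(g,(q[:,0]+(axis==0)*u).astype(np.float32),(q[:,1]+(axis==1)*u).astype(np.float32),cv2.INTER_LINEAR).mean() for u in du]
    G=np.convolve(np.gradient(pr),np.ones(5)/5,"same");G[:4]=G[-4:]=0
    return [(round(du[i],1),round(float(G[i]),2)) for i in range(1,len(G)-1) if abs(G[i])>.4 and abs(G[i])>=abs(G[i-1]) and abs(G[i])>abs(G[i+1])]
E
python3 - <<'E'
from h import *
d=[473,176,-.25];c=[473.7,176,-.25]
s=cv2.imread("pics/side1.png");s0=cv2.imread("pics/side0.png")
for im in(s0,s):
  for nm,A,B in(("blk -x-y",[-30,-57,24],[-30,-57,50]),("blk +x-y",[30,-57,24],[30,-57,50]),("blk top -x",[-30,-50,52],[-30,50,52]),("base +x",[50,-95,20],[50,-20,20])):
    print(nm,edge("side",im,d,A,B))
for A,B in(([10,-35,114],[10,-35,140]),([-10,-35,114],[-10,-35,145]),([-10,35,114],[-10,35,145]),([10,-50,82],[10,-50,108]),([-10,-50,78],[-10,-50,108])): print("cart",edge("side",s,c,A,B))
print("gap px/mm",proj("side",place(c,np.array([[0,0,100],[1.,0,100],[0,1,100]]))))
E
```

```text
blk -x-y [(np.float64(-4.6), 0.78), (np.float64(-2.4), -2.62), (np.float64(3.4), 0.75)]
blk +x-y [(np.float64(-2.6), 3.46), (np.float64(-1.7), 2.71), (np.float64(-0.6), 1.1)]
blk top -x [(np.float64(-2.8), -2.32), (np.float64(4.6), -0.56)]
base +x []
blk -x-y [(np.float64(-4.6), 0.72), (np.float64(-2.4), -2.67), (np.float64(3.4), 0.77)]
blk +x-y [(np.float64(-2.6), 3.61), (np.float64(-0.7), 1.14)]
blk top -x [(np.float64(-2.8), -2.37), (np.float64(4.6), -0.55)]
base +x []
cart [(np.float64(-1.2), 3.52)]
cart [(np.float64(-3.1), -2.38), (np.float64(4.6), 3.01)]
cart [(np.float64(-4.3), -3.14), (np.float64(-0.5), -0.82)]
cart [(np.float64(-1.2), 1.23), (np.float64(1.4), 2.01), (np.float64(1.9), 1.92), (np.float64(2.8), 1.28), (np.float64(3.8), 0.67)]
cart [(np.float64(-4.2), -0.85), (np.float64(-3.2), -0.5), (np.float64(-0.2), 0.42)]
gap px/mm [[271.11792342 225.74894576]
 [271.46073948 225.72185029]
 [271.07843569 225.58986707]]
```

```bash
python3 - <<'E'
from h import *
d=[473,176,-.25];c=[473.7,176,-.25]
s=cv2.imread("pics/side1.png")
for A,B in(([10,-35,112],[10,-35,124]),([-10,-35,112],[-10,-35,124]),([-10,35,112],[-10,35,124]),([10,-50,95],[10,-50,109])): print("cart",edge("side",s,c,A,B))
d2=[d[0]-7.2,d[1],d[2]]
wire("side","w3",250,195,50,50,12,d2,[c[0]-7.2,c[1],c[2]],75,s)
E
```

```text
cart [(np.float64(-3.3), 0.69), (np.float64(-1.4), 3.45), (np.float64(-1.2), 3.45), (np.float64(-0.2), 1.5)]
cart [(np.float64(-4.4), -0.87), (np.float64(-3.5), -1.9), (np.float64(-3.3), -1.9), (np.float64(-3.1), -1.91), (np.float64(-2.2), -1.71), (np.float64(4.6), 2.97)]
cart [(np.float64(-3.8), -2.08), (np.float64(-3.6), -2.08), (np.float64(-2.4), -1.15), (np.float64(-1.7), -0.96), (np.float64(-0.6), -1.38), (np.float64(0.2), -1.23)]
cart [(np.float64(-2.2), 0.96), (np.float64(-1.2), 1.41), (np.float64(-0.3), 1.86), (np.float64(0.7), 2.05), (np.float64(1.0), 2.05), (np.float64(1.9), 1.38), (np.float64(4.0), 0.45)]
```

View pics/w3.png

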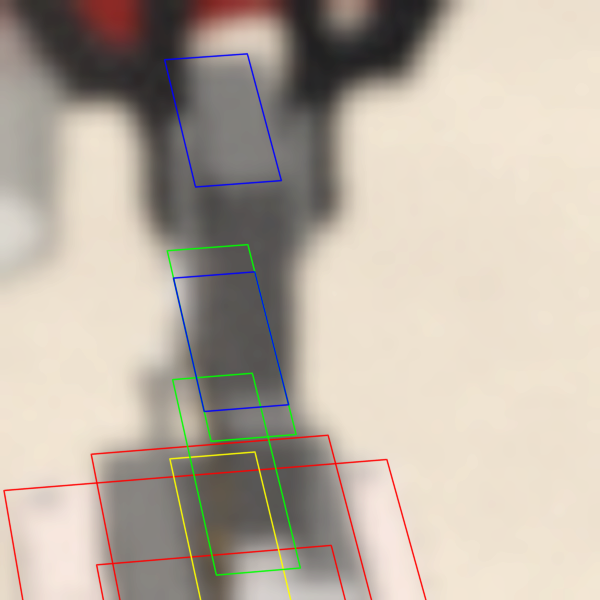

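In the side view the cartridge sits about 1 px (3 mm) toward +x relative to the dock. I'll shift it −2.7 mm, go to just above the slot, and re-check.

>>> send_rows(
  targets=[
    [[0, -2.7, 8], [0, 0, 0], -1],
    [[0, -2.7, 15], [0, 0, 0], -1],
    [[0, -2.7, 16], [0, 0, 0], -1],
    [[0, -2.7, 16], [0, 0, 0], -1],
    [[0, -2.7, 16], [0, 0, 0], -1],
  ],
)

```text
clock: 6.4
tcp_pos: [470.4, 177.0, 116.7]
tool_rot: [0.79, 0.613, 0.0, 0.0]
force: [0.1, 0.8, -2.7]
gripper_width: 0.227
gripper_force: 30.0
```

```bash
python3 - <<'E'
from h import *
st=get_state();print(st['tcp_pos'],st['force'],st['moment'])
s=eyes.capture("side")[:,:,::-1].copy();t=eyes.capture("top")[:,:,::-1].copy()
cv2.imwrite("pics/side2.png",s);cv2.imwrite("pics/top2.png",t)
d=[470.4-3.6,176.6,-.25];p=st['tcp_pos'];c=[p[0]-3.6,p[1],-.25]
wire("side","w4",252,200,42,66,9,d,c,p[2]-58.5,s)
wire("top","w5",232,250,60,48,7,[471.5,176,-.25],[p[0]+1,p[1],-.25],p[2]-58.5,t)
A=cv2.imread("pics/w4.png");B=cv2.imread("pics/w5.png")
o=np.zeros((600,800,3),np.uint8);o[:A.shape[0],:A.shape[1]]=A;o[:B.shape[0],379:379+B.shape[1]]=B[:,:421];cv2.imwrite("pics/w6.png",o)
E
```

```text
[470.40760502 176.98993354 116.68857514] [ 0.06243578  0.83889891 -2.6644586 ] [-0.04899734  0.04518    -0.07268772]
```

View pics/w6.png

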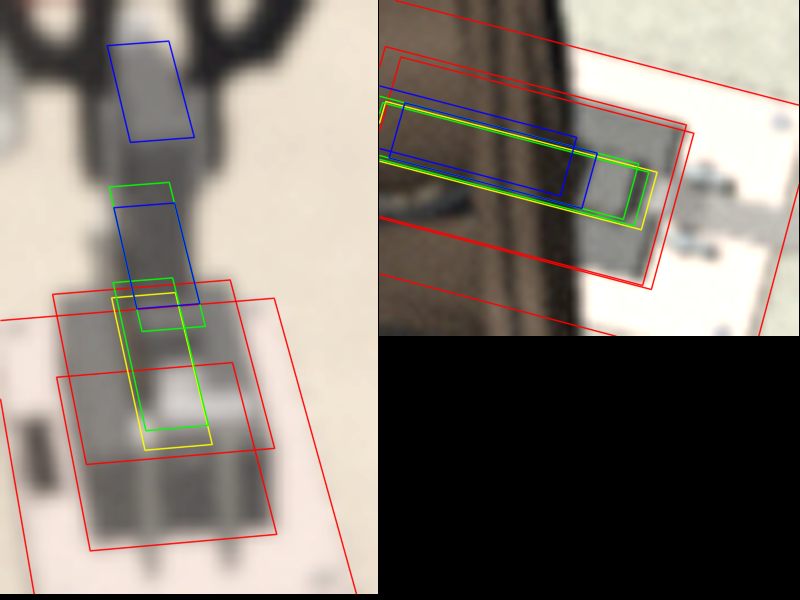

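Both views now agree: the foot sits over the slot within about 1 mm. I'll go down slowly and watch the force.

>>> send_rows(
  targets=[
    [[0, 0, 2], [0, 0, 0], -1],
    [[0, 0, 4], [0, 0, 0], -1],
    [[0, 0, 6], [0, 0, 0], -1],
    [[0, 0, 7], [0, 0, 0], -1],
    [[0, 0, 8], [0, 0, 0], -1],
    [[0, 0, 8], [0, 0, 0], -1],
  ],
)

```text
clock: 7.1
tcp_pos: [470.4, 177.0, 108.5]
tool_rot: [0.79, 0.613, 0.0, -0.0]
force: [-0.2, 0.4, -2.6]
gripper_width: 0.23
gripper_force: 30.0
```

Underside is at about z=50 and there is still no contact.

>>> send_rows(
  targets=[
    [[0, 0, 1], [0, 0, 0], -1],
    [[0, 0, 2], [0, 0, 0], -1],
    [[0, 0, 3], [0, 0, 0], -1],
    [[0, 0, 3], [0, 0, 0], -1],
  ],
)

```text
clock: 7.5
tcp_pos: [470.4, 177.0, 105.5]
tool_rot: [0.79, 0.613, 0.0, 0.0]
force: [0.8, -0.2, -3.8]
gripper_width: 0.233
gripper_force: 30.1
```

```bash
python3 -c "
from h import *
s=get_state();M=R.from_quat(s['tool_rot']).as_matrix();print(s['tcp_pos'],'toolF',M.T@s['force'],'toolM',M.T@s['moment'])"
```

```text
[470.35768987 176.99262745 105.51813509] toolF [-0.00591298  0.8369214   3.79049641] toolM [-0.07563704  0.10279567 -0.0079919 ]
```

>>> send_rows(
  targets=[
    [[0, 0, 1], [0, 0, 0], -1],
    [[0, 0, 2], [0, 0, 0], -1],
    [[0, 0, 3], [0, 0, 0], -1],
    [[0, 0, 4], [0, 0, 0], -1],
    [[0, 0, 5], [0, 0, 0], -1],
    [[0, 0, 5], [0, 0, 0], -1],
  ],
)

```text
clock: 8.1
tcp_pos: [470.3, 177.0, 100.5]
tool_rot: [0.79, 0.613, 0.0, 0.0]
force: [0.5, 0.5, -3.1]
gripper_width: 0.228
gripper_force: 30.1
```

```bash
python3 -c "
from h import *
s=get_state();M=R.from_quat(s['tool_rot']).as_matrix();print(s['tcp_pos'],'toolF',M.T@s['force'],'toolM',M.T@s['moment'])"
```

```text
[470.32980632 176.97571858 100.46523562] toolF [0.65107525 0.32738851 3.13186446] toolM [-0.14585914  0.18721273  0.01006907]
```

>>> send_rows(
  targets=[
    [[0, 0, 2], [0, 0, 0], -1],
    [[0, 0, 4], [0, 0, 0], -1],
    [[0, 0, 6], [0, 0, 0], -1],
    [[0, 0, 7.5], [0, 0, 0], -1],
    [[0, 0, 8.5], [0, 0, 0], -1],
    [[0, 0, 8.5], [0, 0, 0], -1],
  ],
)

```text
clock: 8.7
tcp_pos: [470.3, 177.0, 91.9]
tool_rot: [0.79, 0.613, 0.0, 0.0]
force: [0.5, 1.4, -2.9]
gripper_width: 0.231
gripper_force: 30.0
```

>>> send_rows(
  targets=[
    [[0, 0, 0.5], [0, 0, 0], -1],
    [[0, 0, 1], [0, 0, 0], -1],
    [[0, 0, 1], [0, 0, 0], -1],
  ],
)

```text
clock: 9.0
tcp_pos: [470.3, 177.0, 91.1]
tool_rot: [0.79, 0.613, 0.0, -0.0]
force: [1.1, 1.1, -2.7]
gripper_width: 0.23
gripper_force: 30.1
```

>>> send_rows(
  targets=[
    [[0, 0, 0.5], [0, 0, 0], -1],
    [[0, 0, 1], [0, 0, 0], -1],
    [[0, 0, 1], [0, 0, 0], -1],
  ],
)

```text
clock: 9.3
tcp_pos: [470.4, 177.0, 90.1]
tool_rot: [0.79, 0.613, 0.0, 0.0]
force: [-0.2, 1.2, -1.6]
gripper_width: 0.23
gripper_force: 30.1
```

>>> send_rows(
  targets=[
    [[0, 0, 0.5], [0, 0, 0], -1],
    [[0, 0, 1], [0, 0, 0], -1],
    [[0, 0, 1], [0, 0, 0], -1],
  ],
)

```text
clock: 9.6
tcp_pos: [470.4, 177.0, 89.5]
tool_rot: [0.79, 0.613, -0.0, -0.0]
force: [-1.0, 0.6, 0.2]
gripper_width: 0.232
gripper_force: 30.5
```

The wrist force went from −2.7 to about 0 N at TCP z=89.5, as expected, so the cartridge is standing on the contacts. Release and lift.

>>> send_rows(
  targets=[
    [[0, 0, 0], [0, 0, 0], -0.5],
    [[0, 0, 0], [0, 0, 0], -0.4],
    [[0, 0, 0], [0, 0, 0], -0.3],
    [[0, 0, 0], [0, 0, 0], -0.1],
    [[0, 0, 0], [0, 0, 0], 0.3],
    [[0, 0, 0], [0, 0, 0], 0.4],
    [[0, 0, -20], [0, 0, 0], 0.4],
    [[0, 0, -60], [0, 0, 0], 0.4],
    [[0, 0, -100], [0, 0, 0], 0.4],
    [[0, 0, -110], [0, 0, 0], 0.4],
  ],
)

```text
clock: 10.6
tcp_pos: [473.1, 177.5, 204.7]
tool_rot: [0.79, 0.613, 0.004, 0.002]
force: [1.0, 0.5, 0.8]
gripper_width: 0.703
gripper_force: 0.0
```

>>> send_rows(
  targets=[
    [[0, 0, 0], [0, 0, 0], -1],
    [[0, 0, 0], [0, 0, 0], -1],
    [[0, 0, 0], [0, 0, 0], -1],
    [[0, 0, 0], [0, 0, 0], -1],
  ],
)

```text
clock: 11.0
tcp_pos: [469.2, 176.8, 197.1]
tool_rot: [0.79, 0.613, -0.002, -0.001]
force: [0.3, 0.0, -0.1]
gripper_width: 0.02
gripper_force: 0.0
```

```bash
python3 - <<'E'
from h import *
s=get_state();print(s['clock'],s['tcp_pos'],s['gripper_width'])
D=np.array([470.5,176.8]);yw=-.25;ex=np.array([np.cos(yw),np.sin(yw)]);ey=np.array([-ex[1],ex[0]])
def at(y,z):
    p=D+ey*y;go(round(p[0],1),round(p[1],1),z,yw)
# in-hand: shut fingers, tool y along dock x
at(172,200);at(172,97);at(-172,200);at(-172,97);at(-160,97)
print(np.hypot(*(D-ey*172)))
E
```

```text
11.0 [469.24689856 176.76884564 197.07469259] 0.019682404757019312
513.1 343.5 200 shift [172.4   1.2  -3.2] turn [-0.2  0.1 -0. ]
513.1 343.5 97 shift [172.6   1.5  99.8] turn [-0.2  0.1 -0. ]
427.9 10.1 200 shift [-171.7    1.2   -2.7] turn [-0.2  0.1 -0. ]
427.9 10.1 97 shift [-171.6    1.6  100.3] turn [-0.2  0.1 -0. ]
430.9 21.8 97 shift [-159.5    1.6  100.3] turn [-0.2  0.1 -0. ]
428.06680089471183
```

The cartridge is released. All bystanders near the levers are under 100 mm tall, so working at TCP z≈100 or higher clears them. Now to the outer side of the left lever.

>>> send_rows(
  targets=[
    [[40, 1, 0], [0, 0, 0], -1],
    [[85, 1, 0], [0, 0, 0], -1],
    [[130, 1, 0], [0, 0, 0], -1],
    [[160, 1, 0], [0, 0, 0], -1],
    [[168, 1, 10], [0, 0, 0], -1],
    [[168, 1, 40], [0, 0, 0], -1],
    [[168, 1, 70], [0, 0, 0], -1],
    [[168, 1, 92], [0, 0, 0], -1],
    [[168, 1, 97], [0, 0, 0], -1],
    [[168, 1, 97], [0, 0, 0], -1],
  ],
)

```text
clock: 12.0
tcp_pos: [511.8, 338.3, 100.3]
tool_rot: [0.79, 0.613, -0.002, -0.0]
force: [-0.4, -0.1, 0.4]
gripper_width: -0.002
gripper_force: 0.0
```

```bash
cat >> h.py <<'E'
D=np.array([470.5,176.8]);ex=np.array([np.cos(-.25),np.sin(-.25)]);ey=np.array([-ex[1],ex[0]])
def rep():
    s=get_state();p=s['tcp_pos'];f=s['force']
    print("t",round(s['clock'],2),"dock x,y",np.round([(p[:2]-D)@ex,(p[:2]-D)@ey],1),"z",round(p[2],1),"F dock x,y,z",np.round([f[:2]@ex,f[:2]@ey,f[2]],1))
E
python3 -c "from h import *;rep()"
```

```text
t 12.0 dock x,y [1.000e-01 1.668e+02] z 100.3 F dock x,y,z [-0.3 -0.2  0.4]
```

>>> send_rows(
  targets=[
    [[-4, 0, 0], [0, 0, 0], -1],
    [[-8, 0, 0], [0, 0, 0], -1],
    [[-11, 0, 0], [0, 0, 0], -1],
    [[-14, 0, 0], [0, 0, 0], -1],
    [[-17, 0, 0], [0, 0, 0], -1],
    [[-20, 0, 0], [0, 0, 0], -1],
    [[-22, 0, 0], [0, 0, 0], -1],
    [[-24, 0, 0], [0, 0, 0], -1],
  ],
)

```text
clock: 12.8
tcp_pos: [509.1, 320.6, 105.1]
tool_rot: [0.79, 0.613, 0.006, -0.002]
force: [1.1, 10.7, 0.1]
gripper_width: -0.002
gripper_force: 5.7
```

```bash
python3 -c "from h import *;rep()"
```

```text
t 12.8 dock x,y [  1.8 148.9] z 105.1 F dock x,y,z [-1.6 10.6  0.1]
```

>>> send_rows(
  targets=[
    [[-3, 0, 0], [0, 0, 0], -1],
    [[-6, 0, 0], [0, 0, 0], -1],
    [[-9, 0, -1], [0, 0, 0], -1],
    [[-12, 0, -2], [0, 0, 0], -1],
    [[-15, 0, -2], [0, 0, 0], -1],
    [[-18, 0, -3], [0, 0, 0], -1],
    [[-21, 0, -3], [0, 0, 0], -1],
    [[-24, 0, -4], [0, 0, 0], -1],
    [[-27, 0, -4], [0, 0, 0], -1],
    [[-30, 0, -5], [0, 0, 0], -1],
  ],
)

```text
clock: 13.8
tcp_pos: [500.7, 289.5, 108.9]
tool_rot: [0.79, 0.613, 0.004, -0.001]
force: [1.2, 7.6, 0.4]
gripper_width: -0.002
gripper_force: 3.6
```

```bash
python3 -c "from h import *;rep()"
```

```text
t 13.8 dock x,y [  1.4 116.6] z 108.9 F dock x,y,z [-0.7  7.7  0.4]
```

>>> send_rows(
  targets=[
    [[-2, 0, 0], [0, 0, 0], -1],
    [[-4, 0, -1], [0, 0, 0], -1],
    [[-6, 0, -1], [0, 0, 0], -1],
    [[-8, 0, -2], [0, 0, 0], -1],
    [[-10, 0, -2], [0, 0, 0], -1],
    [[-12, 0, -3], [0, 0, 0], -1],
  ],
)

```text
clock: 14.4
tcp_pos: [498.1, 278.9, 112.1]
tool_rot: [0.79, 0.613, 0.005, -0.002]
force: [2.7, 10.7, -1.5]
gripper_width: 0.001
gripper_force: 5.5
```

```bash
python3 -c "from h import *;rep()"
```

```text
t 14.4 dock x,y [  1.4 105.8] z 112.1 F dock x,y,z [-0.  11.  -1.5]
```

>>> send_rows(
  targets=[
    [[-1, 0, 0], [0, 0, 0], -1],
    [[-2, 0, 0], [0, 0, 0], -1],
    [[-3, 0, -1], [0, 0, 0], -1],
    [[-4, 0, -1], [0, 0, 0], -1],
  ],
)

```text
clock: 14.8
tcp_pos: [497.2, 275.3, 113.3]
tool_rot: [0.79, 0.613, 0.005, -0.002]
force: [2.4, 10.5, 0.4]
gripper_width: -0.001
gripper_force: 5.8
```

```bash
python3 -c "from h import *;rep()"
```

```text
t 14.8 dock x,y [  1.5 102.1] z 113.3 F dock x,y,z [-0.3 10.8  0.4]
```

>>> send_rows(
  targets=[
    [[-1, 0, 0], [0, 0, 0], -1],
    [[-2, 0, 0], [0, 0, 0], -1],
    [[-3, 0, 0], [0, 0, 0], -1],
    [[-4, 0, 0], [0, 0, 0], -1],
  ],
)

```text
clock: 15.2
tcp_pos: [496.4, 271.9, 113.6]
tool_rot: [0.79, 0.613, 0.006, -0.002]
force: [2.6, 15.0, -0.7]
gripper_width: 0.0
gripper_force: 7.5
```

```bash
python3 -c "from h import *;rep()"
```

```text
t 15.2 dock x,y [ 1.6 98.5] z 113.6 F dock x,y,z [-1.2 15.2 -0.7]
```

>>> send_rows(
  targets=[
    [[-1, 0, 0], [0, 0, 0], -1],
    [[-2, 0, 0], [0, 0, 0], -1],
    [[-2, 0, 0], [0, 0, 0], -1],
  ],
)

```text
clock: 15.5
tcp_pos: [496.5, 271.8, 114.0]
tool_rot: [0.791, 0.612, 0.008, -0.003]
force: [3.2, 18.7, -0.2]
gripper_width: -0.002
gripper_force: 9.4
```

```bash
python3 -c "from h import *;rep()"
```

```text
t 15.5 dock x,y [ 1.7 98.5] z 114.0 F dock x,y,z [-1.6 18.9 -0.2]
```

>>> send_rows(
  targets=[
    [[-0.5, 0, 0], [0, 0, 0], -1],
    [[-0.8, 0, 0], [0, 0, 0], -1],
    [[-0.8, 0, 0], [0, 0, 0], -1],
  ],
)

```text
clock: 15.8
tcp_pos: [496.5, 271.8, 114.2]
tool_rot: [0.791, 0.612, 0.009, -0.003]
force: [3.2, 20.8, -0.7]
gripper_width: -0.001
gripper_force: 10.5
```

```bash
python3 -c "from h import *;rep()"
```

```text
t 15.8 dock x,y [ 1.7 98.5] z 114.2 F dock x,y,z [-2.  20.9 -0.7]
```

The left lever has stopped: at 21 N the position no longer moves. I'll retreat outward and rise.

>>> send_rows(
  targets=[
    [[8, 0, 0], [0, 0, 0], -1],
    [[20, 0, 0], [0, 0, 0], -1],
    [[35, 0, 0], [0, 0, 0], -1],
    [[40, 0, -30], [0, 0, 0], -1],
    [[40, 0, -65], [0, 0, 0], -1],
    [[40, 0, -90], [0, 0, 0], -1],
    [[40, 0, -90], [0, 0, 0], -1],
    [[40, 0, -90], [0, 0, 0], -1],
  ],
)

```text
clock: 16.6
tcp_pos: [504.0, 304.0, 201.1]
tool_rot: [0.79, 0.613, 0.0, 0.0]
force: [-0.0, 0.7, -0.5]
gripper_width: -0.0
gripper_force: 0.0
```

```bash
python3 -c "
from h import *
rep();p=D-ey*164;go(p[0],p[1],200,-.25)"
```

```text
t 16.6 dock x,y [  1.  131.6] z 201.1 F dock x,y,z [-0.2  0.7 -0.5]
429.92575068225824 17.89836283945428 200 shift [-295.6   -0.9    1.1] turn [ 0. -0. -0.]
```

>>> send_rows(
  targets=[
    [[-30, 0, 0], [0, 0, 0], -1],
    [[-75, 0, 0], [0, 0, 0], -1],
    [[-120, 0, 0], [0, 0, 0], -1],
    [[-165, 0, 0], [0, 0, 0], -1],
    [[-210, -1, 0], [0, 0, 0], -1],
    [[-250, -1, 0], [0, 0, 0], -1],
    [[-280, -1, 0], [0, 0, 0], -1],
    [[-296, -1, 0], [0, 0, 0], -1],
    [[-296, -1, 0], [0, 0, 0], -1],
    [[-296, -1, 0], [0, 0, 0], -1],
  ],
)

```text
clock: 17.6
tcp_pos: [428.8, 17.5, 199.7]
tool_rot: [0.79, 0.613, -0.001, -0.001]
force: [-0.4, -0.1, -0.1]
gripper_width: 0.002
gripper_force: 0.0
```

>>> send_rows(
  targets=[
    [[0, 0, 20], [0, 0, 0], -1],
    [[0, 0, 50], [0, 0, 0], -1],
    [[0, 0, 80], [0, 0, 0], -1],
    [[0, 0, 97], [0, 0, 0], -1],
    [[0, 0, 97], [0, 0, 0], -1],
    [[0, 0, 97], [0, 0, 0], -1],
  ],
)

```text
clock: 18.2
tcp_pos: [429.5, 18.1, 104.0]
tool_rot: [0.789, 0.614, -0.0, -0.0]
force: [1.0, -0.2, 0.7]
gripper_width: -0.002
gripper_force: 0.0
```

```bash
python3 -c "
from h import *
rep()
im=eyes.capture('side');crop('side','f',235,195,70,80,7,im)"
```

```text
t 18.2 dock x,y [  -0.5 -163.9] z 104.0 F dock x,y,z [1.  0.  0.7]
```

View pics/f.png

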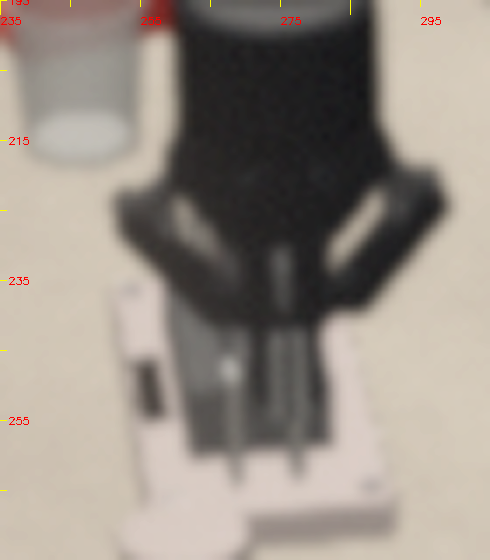

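The shut fingers are in front of the right lever, at about (274,240), and are centred on it to within a few mm. Now I'll push inward.

>>> send_rows(
  targets=[
    [[4, 0, 2], [0, 0, 0], -1],
    [[8, 0, 2], [0, 0, 0], -1],
    [[11, 0, 2], [0, 0, 0], -1],
    [[14, 0, 2], [0, 0, 0], -1],
    [[17, 0, 2], [0, 0, 0], -1],
    [[20, 0, 2], [0, 0, 0], -1],
    [[23, 0, 2], [0, 0, 0], -1],
    [[26, 0, 2], [0, 0, 0], -1],
  ],
)

```text
clock: 19.05
tcp_pos: [435.7, 40.2, 102.4]
tool_rot: [0.789, 0.614, -0.003, 0.002]
force: [-1.7, -10.2, 2.0]
gripper_width: -0.003
gripper_force: 5.0
```

```bash
python3 -c "from h import *;rep()"
```

```text
t 19.05 dock x,y [ 1.00e-01 -1.41e+02] z 102.4 F dock x,y,z [  0.9 -10.3   2. ]
```

>>> send_rows(
  targets=[
    [[3, 0, 0], [0, 0, 0], -1],
    [[6, 0, -1], [0, 0, 0], -1],
    [[9, 0, -2], [0, 0, 0], -1],
    [[12, 0, -3], [0, 0, 0], -1],
    [[15, 0, -4], [0, 0, 0], -1],
    [[18, 0, -5], [0, 0, 0], -1],
    [[21, 0, -6], [0, 0, 0], -1],
    [[24, 0, -7], [0, 0, 0], -1],
    [[27, 0, -8], [0, 0, 0], -1],
  ],
)

```text
clock: 19.95
tcp_pos: [442.6, 67.1, 110.4]
tool_rot: [0.789, 0.614, -0.002, 0.002]
force: [-0.8, -7.9, 0.1]
gripper_width: 0.0
gripper_force: 3.6
```

```bash
python3 -c "from h import *;rep()"
```

```text
t 19.95 dock x,y [ 1.000e-01 -1.132e+02] z 110.4 F dock x,y,z [ 1.2 -7.9  0.1]
```

>>> send_rows(
  targets=[
    [[2, 0, 0], [0, 0, 0], -1],
    [[4, 0, -1], [0, 0, 0], -1],
    [[6, 0, -1], [0, 0, 0], -1],
    [[8, 0, -2], [0, 0, 0], -1],
    [[9.5, 0, -2], [0, 0, 0], -1],
    [[11, 0, -2], [0, 0, 0], -1],
  ],
)

```text
clock: 20.55
tcp_pos: [445.4, 77.8, 112.3]
tool_rot: [0.79, 0.614, -0.001, 0.002]
force: [-0.8, -6.9, 0.1]
gripper_width: -0.0
gripper_force: 3.4
```

```bash
python3 -c "from h import *;rep()"
```

```text
t 20.55 dock x,y [ 1.000e-01 -1.021e+02] z 112.3 F dock x,y,z [ 0.9 -6.9  0.1]
```

>>> send_rows(
  targets=[
    [[1, 0, 0], [0, 0, 0], -1],
    [[2, 0, 0], [0, 0, 0], -1],
    [[3, 0, 0], [0, 0, 0], -1],
    [[4, 0, -1], [0, 0, 0], -1],
  ],
)

```text
clock: 20.95
tcp_pos: [446.2, 81.4, 113.1]
tool_rot: [0.789, 0.614, -0.002, 0.002]
force: [-0.6, -8.1, -0.7]
gripper_width: -0.0
gripper_force: 4.0
```

```bash
python3 -c "from h import *;rep()"
```

```text
t 20.95 dock x,y [  0.  -98.4] z 113.1 F dock x,y,z [ 1.5 -8.  -0.7]
```

>>> send_rows(
  targets=[
    [[1, 0, 0], [0, 0, 0], -1],
    [[2, 0, 0], [0, 0, 0], -1],
    [[3, 0, 0], [0, 0, 0], -1],
    [[4, 0, -1], [0, 0, 0], -1],
  ],
)

```text
clock: 21.35
tcp_pos: [447.1, 84.9, 114.0]
tool_rot: [0.789, 0.614, -0.002, 0.002]
force: [-0.9, -9.0, -0.1]
gripper_width: -0.0
gripper_force: 4.7
```

```bash
python3 -c "from h import *;rep()"
```

```text
t 21.35 dock x,y [  0.  -94.8] z 114.0 F dock x,y,z [ 1.3 -8.9 -0.1]
```

>>> send_rows(
  targets=[
    [[1, 0, 0], [0, 0, 0], -1],
    [[2, 0, 0], [0, 0, 0], -1],
    [[3, 0, 0], [0, 0, 0], -1],
    [[4, 0, 0], [0, 0, 0], -1],
  ],
)

```text
clock: 21.75
tcp_pos: [448.1, 88.7, 114.2]
tool_rot: [0.789, 0.614, -0.002, 0.002]
force: [-0.8, -10.7, 1.0]
gripper_width: 0.001
gripper_force: 5.0
```

```bash
python3 -c "from h import *;rep()"
```

```text
t 21.75 dock x,y [  0.1 -90.9] z 114.2 F dock x,y,z [  1.9 -10.6   1. ]
```

>>> send_rows(
  targets=[
    [[1, 0, 0], [0, 0, 0], -1],
    [[2, 0, 0], [0, 0, 0], -1],
    [[3, 0, 0], [0, 0, 0], -1],
  ],
)

```text
clock: 22.05
tcp_pos: [448.6, 90.5, 114.1]
tool_rot: [0.789, 0.614, -0.004, 0.003]
force: [-2.6, -17.1, 1.6]
gripper_width: 0.001
gripper_force: 8.1
```

```bash
python3 -c "from h import *;rep()"
```

```text
t 22.05 dock x,y [  0.1 -89. ] z 114.1 F dock x,y,z [  1.7 -17.2   1.6]
```

Force jumped to 17 N. I'll nudge it a little to confirm the stop.

>>> send_rows(
  targets=[
    [[0.5, 0, 0], [0, 0, 0], -1],
    [[0.8, 0, 0], [0, 0, 0], -1],
    [[0.8, 0, 0], [0, 0, 0], -1],
  ],
)

```text
clock: 22.35
tcp_pos: [448.6, 90.5, 114.0]
tool_rot: [0.789, 0.614, -0.004, 0.003]
force: [-3.6, -16.4, 0.9]
gripper_width: 0.001
gripper_force: 8.4
```

```bash
python3 -c "from h import *;rep()"
```

```text
t 22.35 dock x,y [  0.1 -89. ] z 114.0 F dock x,y,z [  0.6 -16.8   0.9]
```

>>> send_rows(
  targets=[
    [[0.5, 0, 0], [0, 0, 0], -1],
    [[1, 0, 0], [0, 0, 0], -1],
    [[1, 0, 0], [0, 0, 0], -1],
  ],
)

```text
clock: 22.65
tcp_pos: [448.5, 90.6, 113.9]
tool_rot: [0.789, 0.615, -0.006, 0.004]
force: [-4.1, -20.2, 1.7]
gripper_width: 0.0
gripper_force: 10.1
```

```bash
python3 -c "from h import *;rep()"
```

```text
t 22.65 dock x,y [  0. -89.] z 113.9 F dock x,y,z [  1.  -20.6   1.7]
```

The right lever is on its stop too. I'll retreat.

>>> send_rows(
  targets=[
    [[-8, 0, 0], [0, 0, 0], -1],
    [[-20, 0, 0], [0, 0, 0], -1],
    [[-32, 0, 0], [0, 0, 0], -1],
    [[-35, 0, -30], [0, 0, 0], -1],
    [[-35, 0, -65], [0, 0, 0], -1],
    [[-35, 0, -100], [0, 0, 0], -1],
    [[-120, 0, -110], [0, 0, 0], -1],
    [[-180, 30, -110], [0, 0, 0], -1],
    [[-230, 60, -110], [0, 0, 0], -1],
    [[-260, 60, -110], [0, 0, 0], -1],
  ],
)

```text
clock: 23.65
tcp_pos: [442.1, -137.5, 224.5]
tool_rot: [0.79, 0.613, 0.001, 0.001]
force: [1.5, -0.1, -0.0]
gripper_width: -0.0
gripper_force: 0.0
```

>>> send_rows(
  targets=[
    [[0, 0, 0], [0, 0, 0], -1],
    [[0, 0, 0], [0, 0, 0], -1],
    [[0, 0, 0], [0, 0, 0], -1],
  ],
)

```text
clock: 23.95
tcp_pos: [441.7, -134.8, 223.4]
tool_rot: [0.79, 0.613, 0.0, -0.0]
force: [0.3, -0.2, -0.7]
gripper_width: -0.001
gripper_force: 0.0
```

```bash
python3 - <<'E'
from h import *
rep()
t=eyes.capture("top")[:,:,::-1].copy();s=eyes.capture("side")[:,:,::-1].copy()
cv2.imwrite("pics/topF.png",t);cv2.imwrite("pics/sideF.png",s)
t0=cv2.imread("pics/top0.png");s0=cv2.imread("pics/side0.png")
# template-match the seen roller+bar patch against expected home places: change blobs
for n,a,b in(("top",t0,t),("side",s0,s)):
    m=(cv2.absdiff(a,b).max(2)>35).astype(np.uint8);k,_,st,ce=cv2.connectedComponentsWithStats(m)
    print(n,[(list(map(int,st[i])),np.round(ce[i])) for i in range(1,k) if st[i][4]>12])
# expected rollers at home and out, in pixels
d=[470.5,176.5,-.25]
for y,z in((81,141.5),(-72,142),(137,108),(-134,113)): print(y,"top",proj("top",place(d,np.array([[0,y,z]])))[0].round(1),"side",proj("side",place(d,np.array([[0,y,z]])))[0].round(1))
# cartridge top +x edge and -y front-top edge heights
for cz in(26,31): print(cz,"side v offset front top edge",edge("side",s,d,[-7,-35,cz+95],[7,-35,cz+95],1),"block ref",edge("side",s,d,[-25,-57,20],[-12,-57,20],1))
E
```

```text
t 23.95 dock x,y [  49.2 -309. ] z 223.4 F dock x,y,z [ 0.3 -0.1 -0.7]
top [([290, 232, 160, 237, 13859], array([374., 345.])), ([364, 247, 11, 8, 37], array([370., 251.])), ([191, 251, 18, 12, 93], array([199., 258.])), ([383, 257, 6, 8, 21], array([386., 261.])), ([213, 259, 9, 8, 42], array([217., 263.])), ([229, 264, 32, 14, 175], array([244., 271.])), ([263, 274, 9, 7, 47], array([267., 277.])), ([273, 274, 4, 7, 13], array([274., 277.])), ([279, 277, 10, 9, 59], array([284., 281.])), ([295, 280, 6, 7, 14], array([298., 283.])), ([0, 395, 37, 25, 546], array([ 20., 406.])), ([193, 413, 94, 67, 3926], array([244., 454.])), ([295, 437, 64, 38, 1069], array([324., 453.])), ([0, 444, 50, 36, 884], array([ 18., 467.])), ([292, 460, 15, 20, 28], array([298., 468.])), ([295, 464, 25, 16, 122], array([303., 474.])), ([356, 470, 6, 10, 31], array([359., 475.]))]
side [([25, 0, 69, 29, 846], array([68., 11.])), ([0, 10, 68, 262, 7069], array([ 20., 185.])), ([54, 15, 93, 56, 1426], array([100.,  41.])), ([8, 16, 17, 10, 94], array([17., 20.])), ([27, 19, 7, 8, 19], array([30., 22.])), ([1
[... 231 characters left out ...]
])), ([126, 232, 17, 39, 442], array([135., 251.])), ([270, 234, 3, 6, 14], array([271., 237.])), ([62, 269, 28, 16, 168], array([ 73., 276.])), ([331, 274, 22, 29, 361], array([342., 287.]))]
81 top [211.9 261.7] side [266.5 201.1]
-72 top [274.6 278.1] side [272.5 224.5]
137 top [193.1 257.4] side [265.  203.2]
-134 top [300.7 285.5] side [275.5 244.7]
26 side v offset front top edge [(np.float64(-2.7), 1.14), (np.float64(0.2), -1.66)] block ref [(np.float64(-0.6), 2.51), (np.float64(2.4), 0.58), (np.float64(3.4), 0.54)]
31 side v offset front top edge [(np.float64(-1.1), 1.16), (np.float64(1.7), -1.66)] block ref [(np.float64(-0.6), 2.51), (np.float64(2.4), 0.58), (np.float64(3.4), 0.54)]
```

Both rollers have left their outer places and appear at the home positions. The cartridge's top edge matches the seated height, off by 0.2 px against 1.7 px if it were still loose. No bystander shows a change, although the arm hides part of the top view. Handing in.

```bash
python3 -c "
from cell import ctrl
print(ctrl.close_job())"
```

```text
the job is handed in; nothing more can be done
None
```

The job is handed in at about 24 s: the cartridge was set loosely in the slot and released, then the left and right levers were pushed onto their stops (about 21 N each), and the last side-camera check put it at seated height.

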